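# Nest the emptied parts totes in the tilted stand

### The arm

A 6-joint arm with a two-finger parallel gripper is mounted at the origin on the work surface. World frame = base frame: x ahead of the robot, y to its left, z up, the work surface at z = 0. Lengths are in m, angles in degrees, forces in N, time in s.
With the tool pointing down it reaches from about 0.3 to 0.75 m from the base axis. Payload 8.5 kg.
Tool frame: the origin (TCP) lies at the very end of the fingers, on their centre line; the grasp point (between the pads) lies bot.grasp_offset behind it (bot.grasp_offset is the distance from the TCP to the grasp point, in m); z points along the fingers, y is the line along which they close (so a half turn about z gives the same grasp; the last joint's range is limited). The gripper opens to 88 mm and grips with 3 to 60 N. Pads are 18 mm wide; open, the fingers measure 123 mm over their backs; the gripper's body (75 mm by 187 mm) begins 45 mm behind the grasp point.
Start: joints at [-75.418, 21.807, 74.336, -0, 83.858, -12.336], TCP at [0.249, -0.49, 0.239] pointing down, gripper open.
Joint ranges: [-178.18, 178.18], [-50.72, 133.34], [12.68, 142.11], [-81.47, 261.47], [9.98, 163.14], [-165.26, 165.26]. Speed limits (degrees/s): [136.94, 136.94, 180, 180, 180, 180].

### API

Orientations are given as [roll, pitch, yaw] about the fixed x, y, z axes, in that order (R = Rz(yaw) Ry(pitch) Rx(roll)).
In Python, from plant import bot gives the robot as it stands.
- The arm moves only by the tool step_arm, never from a script. Its argument "moves" is a list of rows, each a list of 3 entries, a list of its own where there are three numbers: the shift along the tool's x, y, z in mm, then the turn about the tool's z in degrees, then the closure, from 0 (fully open) to 1 (shut). A call has 1 to 12 rows; each row is the pose to reach, as a shift and turn from the pose commanded when the call began, along the tool's axes at that moment; what a row does not reach only later rows make up. A row lasts 1/10 s, in which the tool goes at most 50 mm and 8.59 degrees, less where a joint would pass 70% of its speed; a pose out of reach is approached as far as the arm can. A call with a gripper value outside its range is refused whole. The fingers move at their own pace and stop on an object; "squeeze" is the grip in N (left out, the last holds). Time passes only in rows, so rows that repeat a pose let the fingers close. It gives the time, the measured TCP pose, the force, the opening and the grip force at its end, in the units of the state.
- bot.sense(): the state, without advancing time (a new reading comes with each control period).
- bot.snapshot(name): name is "scene" or "top"; returns (picture, depth): 480x640x3 uint8, red, green, blue; 480x640 float32, m along the optical axis (not along the pixel's ray), 0 where there is no reading.
- bot.camera_model(name): a dict with "fx", "fy", "cx", "cy" (pixels), "dist_coeffs" ([k1, k2, p1, p2, k3] as OpenCV has them; the pictures are not rectified), "rvec" (rotation vector, rad) and "tvec" (3), from world to camera coordinates, as OpenCV has them. Camera axes: x right, y down, z forward; pixel columns grow to the right and rows downward; lengths in m; the calibration is good to about 2 mm. A picture is of the moment at which its call begins. camera_model takes no time and is no camera call.
- bot.job_done(): hands the job in; it is judged then, once.
The state is a dict: "t": time; "joint_positions": joint angles; "joint_vel": joint speeds; "joint_torque": joint torques, N m; "ee_pos": TCP position; "tool_rot": TCP orientation; "contact_force": force on the tool from outside, world axes, zero at the start; "moment": the same for the moment, N m; "opening": opening from 0.0 (shut) to 1.0 (fully open); "grip_force": force on a finger pad.
Only numpy, scipy, OpenCV 4.12 (cv2) and the standard library are available. Lean on these libraries where they do the work, as an engineer would, in place of code of your own. Each camera call takes 0.05 s, during which the arm holds its last target. There are 200 camera calls.

### The job

Clear this station: first lift the finned heat sink out of the middle-sized black tote and stand it upright in the shallow grey tray. Then put the empty middle tote into the largest tote, which is fixed on the tilted stand, and press it fully home past the spring clips, square on the floor. Only then nest the smallest tote fully home inside the middle one; leave the bottle and the reel where they stand.

Things in the scene. Friction and masses are not known exactly. Their poses are not given: they have to be found in the camera images.
- holder (a joint): tilt of the largest tote on its stand, rad: 0 is level, positive leans its mouth to its own -x side. It starts between 0.40 and 0.65 and is held by a stiff friction hinge about the stand's y axis, 90 mm above the bench.
- holder_floor (a point): centre of the inner floor of the largest tote (black, on the tilted stand); z out of its mouth. Inside 156 (x) by 116 mm (y), walls 4 mm thick, 45 mm high, then a flared lip to 52 mm. On each long side a bent spring leaf, 120 mm long, bulges 4.5 mm inwards 24 mm above the floor: a tote rests on the leaves about 28 mm up until pushed on down z with some 15 N, best on its floor's middle.
- middle_tote: loose black tote, outside 150 (x) by 110 mm (y), walls and floor 4 mm, straight, 55 mm high, then a lip flaring to 159 by 119 mm at 62 mm. Origin: centre of the underside; z out of the mouth. A grip tab (10 mm thick, x = 65 to 75 mm; 50 mm wide in y) at its +x end rises to 92 mm. Starts upright on the bench, heat sink inside. About 0.22 kg.
- middle_tab (a point): middle of the top edge of the middle tote's grip tab (x = 70 mm, z = 92 mm in the tote's frame); axes as the tote's.
- middle_floor (a point): centre of the inner floor of the middle tote, 4 mm above its underside; axes as the tote's. Inside it is 142 mm (x) by 102 mm (y) and 51 mm deep to the lip, but the tab leaves only 136 mm of the length (x from -71 to +65 mm) within 25 mm of the middle (y).
- small_tote: loose black tote, outside 126 (x) by 95 mm (y) by 62 mm high, walls and floor 4 mm, no lip. Origin: centre of the underside; z out of the mouth. A grip tab (10 mm thick, x = -63 to -53 mm; 50 mm wide in y) at its -x end rises to 105 mm. Starts upright, empty. About 0.18 kg. Nested, keep its tab at the end away from the middle tote's tab: fingers need the room.
- small_tab (a point): middle of the top edge of the small tote's grip tab (x = -58 mm, z = 105 mm in the tote's frame); axes as the tote's.
- heatsink: bare aluminium finned heat sink, 64 mm (x) by 28 mm (y) by 72 mm high, standing on the floor of the middle tote. Origin: centre of the underside; z up. About 0.22 kg.
- parts_tray: shallow grey tray fixed on the bench, outside 120 mm (x) by 140 mm (y) by 25 mm high, walls and floor 4 mm. Origin: centre of the underside.
- flux_bottle: bystander: white bottle, 44 mm across, 90 mm high; origin under its centre.
- solder_reel: bystander: steel reel, 64 mm across, 48 mm high, standing on one flange; origin under its centre.

How it is judged:
By the outcome, as a careful person would: the job done as asked, in the order asked, and still so for the second after the job is handed in, with the robot touching nothing.
It also fails if it takes over 72 s, if anything falls off the work surface, if the arm or the gripper's body presses on something with over 40 N, if the wrist force passes 120 N, or if a joint passes its speed limit or range.

## Working session

There is one attempt and no reset: what is moved stays moved. The work goes in short steps, Python scripts to look and compute and a tool call to move; the robot and the scene stay as the last step left them, time stands still between calls to the robot, and variables do not carry over. Pictures are saved under pics/ and viewed, at most 10 in all, crops included, and the job is handed in when it is done.

Besides the shell and the picture viewer there is one more tool, called after "Emit:" as name([rows], argument=value, ...), one row to a line, values as JSON. step_arm: Moves the arm, as the interface text tells. Its arguments: {"type":"object","properties":{"moves":{"type":"array","items":{"type":"array"}},"squeeze":{"type":"number"}},"required":["moves"]}

```bash
ls; mkdir -p pics
python3 - <<'E'
from plant import bot
import cv2,numpy as np
for n in("scene","top"):
    p,d=bot.snapshot(n); np.savez(f"pics/{n}0.npz",p=p,d=d); cv2.imwrite(f"pics/{n}0.png",p[:,:,::-1]); print(bot.camera_model(n))
print(bot.sense(),bot.grasp_offset)
E
```

```text
pics
{'fx': 568.6414466675276, 'fy': 568.6414466675276, 'cx': 315.88885010057544, 'cy': 233.61616595329417, 'dist_coeffs': array([-0.17154331,  0.        ,  0.        ,  0.        ,  0.        ]), 'rvec': array([ 2.06111481,  0.7555413 , -0.40248177]), 'tvec': array([-0.38182318, -0.10901638,  1.33114586])}
{'fx': 563.4246216652037, 'fy': 563.4246216652037, 'cx': 321.3055962942651, 'cy': 237.47841689041002, 'dist_coeffs': array([-0.11470098,  0.        ,  0.        ,  0.        ,  0.        ]), 'rvec': array([ 2.15226111, -2.1765606 ,  0.13339953]), 'tvec': array([0.00535663, 0.51785929, 1.07247316])}
{'t': 0.1, 'joint_positions': array([-7.54198436e+01,  2.18379235e+01,  7.43766953e+01,  7.37326634e-05,
        8.38577235e+01, -1.23356282e+01]), 'joint_vel': array([-0.0845028 , -0.10583936, -0.32795422,  0.11733424,  0.13284344,
       -0.07824376]), 'joint_torque': array([ 4.61809861e-03, -4.38655150e+01, -2.24911398e+01,  7.15338229e-02,
        3.42035084e-02, -7.37976575e-05]), 'ee_pos': array([ 0.24891385, -0.49019013,  0.23821394]), 'tool_rot': array([-1.79929344e+02, -1.55266616e-02,  2.69157671e+01]), 'contact_force': array([0.14808277, 0.21514471, 0.4769323 ]), 'moment': array([ 0.0106115 ,  0.01059893, -0.06941815]), 'grip_force': 0.0, 'opening': 1.0020666166901953} 0.0187
```

View pics/top0.png

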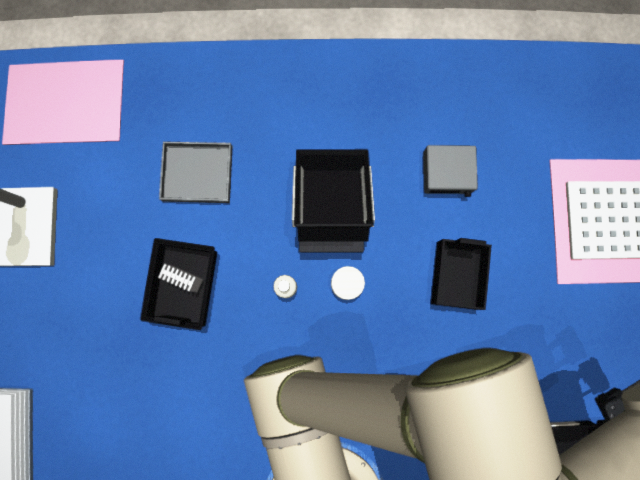

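View pics/scene0.png

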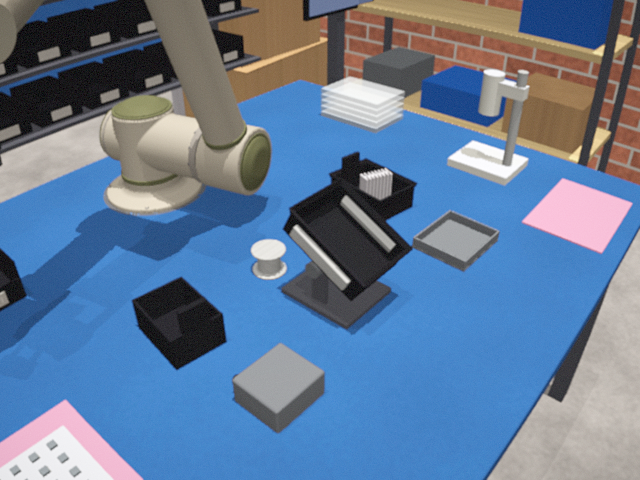

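The top view shows the middle tote at (180,283) with the heat sink at (180,278), its tab towards the robot at (175,322). The small tote is at (462,274) with its tab on the far side, and the tray is at (196,172). The holder is at (333,195), the bottle at (285,287) and the reel at (348,283). The scene view shows the holder tilted, with the reel beside it. Next I'll measure positions from depth.

```bash
cat > h.py <<'E'
import numpy as np,cv2
from plant import bot
from scipy.spatial.transform import Rotation as R
def cloud(n,d):
    c=bot.camera_model(n);K=np.array([[c['fx'],0,c['cx']],[0,c['fy'],c['cy']],[0,0,1]])
    v,u=np.mgrid[:480,:640]
    q=cv2.undistortPoints(np.stack([u,v],-1).reshape(-1,1,2).astype(float),K,c['dist_coeffs']).reshape(480,640,2)
    P=np.dstack([q*d[...,None],d]); M=R.from_rotvec(c['rvec']).as_matrix()
    W=(P-c['tvec'])@M; W[d==0]=np.nan
    return W
def snap(n,tag=None):
    p,d=bot.snapshot(n)
    if tag: np.savez(f"pics/{tag}.npz",p=p,d=d); cv2.imwrite(f"pics/{tag}.png",p[:,:,::-1])
    return p,cloud(n,d)
def tool(x,y,z,yaw):
    """shift and turn in tool axes from the measured pose to TCP world pose"""
    s=bot.sense();r=R.from_euler('xyz',s['tool_rot'],degrees=True)
    yw=s['tool_rot'][2]; a=np.deg2rad(yw)
    X=np.array([[np.cos(a),np.sin(a),0],[np.sin(a),-np.cos(a),0],[0,0,-1]])
    d=np.array([x,y,z])-s['ee_pos']
    print('pos',s['ee_pos'].round(4),'yaw',round(yw,2),'-> shift',(X@d*1000).round(1),'turn',round(-((yaw-yw+180)%360-180),2))
E
python3 - <<'E'
from h import *
d={n:np.load(f"pics/{n}0.npz") for n in("scene","top")}
W={n:cloud(n,d[n]['d']) for n in d}
T=W['top']
for n,(u0,u1,v0,v1) in dict(mid=(135,225,230,335),tray=(155,237,137,208),hold=(285,382,143,262),small=(425,500,230,318),bot=(270,300,270,302),reel=(328,368,262,304)).items():
    q=T[v0:v1,u0:u1].reshape(-1,3); print(n,'nan',np.isnan(q[:,0]).mean().round(2)); q=q[~np.isnan(q[:,0])]
    h,e=np.histogram(q[:,2],bins=np.arange(-.01,.26,.01));print({int(round(a*1000)):int(b) for a,b in zip(e,h) if b})
    for lo,hi in((.015,.035),(.05,.068),(.068,.08),(.08,.1),(.1,.115)):
        m=q[(q[:,2]>lo)&(q[:,2]<hi)]
        if len(m)>15:
            r=cv2.minAreaRect((m[:,:2]*1000).astype(np.float32)); print(lo,hi,len(m),np.round(r[0],1),np.round(r[1],1),round(r[2],1), 'medz',np.median(m[:,2]).round(4))
# holder: robust local print of z along grid
q=T[143:262:7,285:382:8]
print((q[...,2]*1000).round(0)); print((q[...,0]*1000).round(0)[:,6])
E
```

```text
mid nan 0.0
{-10: 3272, 0: 3258, 10: 233, 20: 235, 30: 176, 40: 170, 50: 990, 60: 547, 70: 370, 80: 80, 90: 79}
0.015 0.035 441 [430.1 273.2] [109.8 147.3] 81.6 medz 0.0243
0.05 0.068 1497 [429.9 275.2] [123.3 160.7] 81.3 medz 0.0585
0.068 0.08 410 [410.1 280.7] [67.5 98.7] 73.6 medz 0.0735
0.08 0.1 159 [360.9 285.3] [49.3 10.2] 81.5 medz 0.09
tray nan 0.0
{-10: 1656, 0: 3358, 10: 289, 20: 496}
0.015 0.035 652 [657.5 252.4] [140.4 121. ] 87.8 medz 0.0226
hold nan 0.0
{-10: 2728, 0: 1194, 10: 406, 60: 182, 70: 750, 80: 775, 90: 833, 100: 1014, 110: 969, 120: 412, 130: 303, 140: 471, 150: 484, 160: 396, 170: 349, 180: 212, 190: 14}
0.05 0.068 85 [641.4 -22.4] [108.   10.2] 90.0 medz 0.0669
0.068 0.08 847 [633.2 -21.8] [114.4  40.4] 88.5 medz 0.0748
0.08 0.1 1608 [618.3 -22.8] [ 90.5 116.7] 2.0 medz 0.0903
0.1 0.115 1574 [609.7 -21.1] [144.4 129.1] 89.5 medz 0.1084
small nan 0.0
{-10: 2357, 0: 2622, 10: 173, 20: 195, 30: 172, 40: 192, 50: 354, 60: 291, 70: 24, 80: 22, 90: 32, 100: 136}
0.015 0.035 375 [ 440.7 -269.2] [ 93.5 125.7] 82.2 medz 0.0248
0.05 0.068 639 [ 441.6 -271.1] [ 97.2 1
[... 1070 characters left out ...]
 [  0. 144. 138.  98.  97.  99. 100. 100. 100. 101. 142. 142.   4.]
 [ -2. 145. 146. 104. 108. 107. 106. 106. 106. 107. 145. 147.  -4.]
 [ -8. 155. 152. 112. 115. 114. 113. 112. 114. 112. 152. 154.   1.]
 [ nan 157. 157. 116. 118. 121. 121. 120. 119. 119. 155. 183.  -7.]
 [ -3.  -3. 175. 179. 176. 176. 177. 175. 175. 176. 176.  -1.  -2.]
 [  0.  -2. 154. 156. 156. 158. 158.  nan 156. 154. 158.  -7.  -1.]
 [ -0.  -3. 135. 136. 138. 138.   8.   8.  15.  10.  -3.  -2.  -5.]
 [  2.  -2.   9.  13.  13.  12.  12.  13.  13.  12.  -1.  -3.  -3.]
 [ -2.  -0.  -8.   1.   1.  -2.  -2.  -6.  -4.  -3.  -2.  -2.   2.]]
[717. 672. 661. 652. 641. 626. 611. 596. 581. 567. 553. 539. 518. 509.
 513. 499. 486.]
```

```bash
cat >> h.py <<'E'
def holder(T):
    """tilt, yaw and centre of holder from the top cloud: floor plane + rims"""
    q=T.reshape(-1,3); q=q[~np.isnan(q).any(1)]
    b=q[(abs(q[:,1]+.022)<.04)&(q[:,0]>.545)&(q[:,0]<.63)&(q[:,2]>.05)&(q[:,2]<.135)]
    for _ in range(5):
        A=np.c_[b[:,:2],np.ones(len(b))];k=np.linalg.lstsq(A,b[:,2],rcond=None)[0];e=abs(A@k-b[:,2]);b=b[e<.006]
    n=np.array([-k[0],-k[1],1]);n/=np.linalg.norm(n)
    return n,k,len(b)
E
python3 - <<'E'
from h import *
d=np.load("pics/top0.npz");T=cloud('top',d['d']);n,k,c=holder(T)
th=np.arctan2(n[0],n[2]);print('n',n.round(4),'tilt',th,c)
q=T[140:265,280:390].reshape(-1,3);q=q[~np.isnan(q).any(1)];q=q[q[:,2]>.04]
ex=np.array([np.cos(th),0,-np.sin(th)]);p0=np.array([.58,-.022,0]);p0[2]=k@[.58,-.022,1]
l=np.c_[(q-p0)@ex,q[:,1],(q-p0)@n]*1000
for lo,hi in((4,14),(15,22),(28,36),(40,46),(47,56)):
    m=l[(l[:,2]>lo)&(l[:,2]<hi)];print(lo,hi,len(m),'x pct',np.percentile(m[:,0],[1,5,25,50,75,95,99]).round(1),'y',np.percentile(m[:,1],[1,5,25,50,75,95,99]).round(1))
m=l[(l[:,2]>46)&(l[:,2]<57)];r=cv2.minAreaRect(m[:,:2].astype(np.float32));print('rim',r);
f=l[abs(l[:,2])<3];print('floor x',np.percentile(f[:,0],[1,99]),'y',np.percentile(f[:,1],[1,99]))
for s in(1,-1): # side rims yaw
    a=m[(s*(m[:,1]+22)>56)&(abs(m[:,0])<70)];print(s,len(a),np.polyfit(a[:,0],a[:,1],1))
for lab,sl in(('low',m[:,0]>70),('high',m[:,0]<-70)):
    a=m[sl];print(lab,len(a),np.median(a,0),a.min(0),a.max(0))
b=T[140:265,280:390].reshape(-1,3);b=b[(b[:,2]>.007)&(b[:,2]<.018)];print('base',b.min(0),b.max(0))
h=T[255:300,150:212].reshape(-1,3);h=h[(h[:,2]>.069)&(h[:,2]<.085)&(h[:,0]>.385)];r=cv2.minAreaRect((h[:,:2]*1000).astype(np.float32));print('hs',len(h),r,np.median(h[:,2]))
t=T[137:208,155:237].reshape(-1,3);t=t[(t[:,2]>.018)];print('tray',cv2.minAreaRect((t[:,:2]*1000).astype(np.float32)))
E
```

```text
n [ 0.4526 -0.0023  0.8917] tilt 0.46968256282416254 1725
4 14 440 x pct [-90.8 -90.  -88.8 -77.4  71.2  73.   74.1] y [-80.5 -74.4 -51.  -23.5   8.4  32.4  39.4]
15 22 327 x pct [-90.9 -90.  -88.8 -70.   71.1  72.8  73.9] y [-79.2 -77.  -54.1 -21.5  13.1  36.7  49.3]
28 36 757 x pct [-90.7 -89.7 -76.8 -12.8  51.6  72.4  73.8] y [-93.  -91.6 -76.1 -16.1  34.5  49.9  51.1]
40 46 406 x pct [-91.4 -90.2 -87.2  27.1  71.3  74.2  76.3] y [-81.3 -80.7 -71.8 -24.   20.8  38.4  39.2]
47 56 1064 x pct [-93.9 -92.5 -64.5   4.8  72.5  77.5  79.1] y [-88.2 -87.1 -82.3 -21.6  40.2  45.   46.5]
rim ((-7.578758239746094, -21.091781616210938), (135.0402374267578, 176.1275177001953), 89.40919494628906)
floor x [-89.26477877  72.01109767] y [-75.94811529  32.93409432]
1 278 [-6.04097207e-03  4.21575550e+01]
-1 291 [-8.38838241e-03 -8.41354675e+01]
low 349 [ 75.2162962  -21.56114734  49.90862327] [ 70.02193459 -88.26740246  46.00628591] [80.89684923 45.14168109 55.80085475]
high 254 [-91.00189626 -20.04192278  51.15970582] [-95.95424891 -87.90384194  46.01698973] [-70.00634396  46.72203523  55.87117393]
base [ 0.49189214 -0.0836384   0.0070037 ] [0.51331305 0.04408058 0.01631863]
hs 373 ((440.2396545410156, 272.4772033691406), (66.42584228515625, 28.39954948425293), 66.25423431396484) 0.07362517918188465
tray ((657.4508666992188, 252.44773864746094), (140.41000366210938, 120.90937805175781), 87.80462646484375)
```

```bash
python3 -c "
from h import *
tool(.4402,.2725,.16,66.25)"
```

```text
pos [ 0.2489 -0.4902  0.2382] yaw 26.92 -> shift [ 515.8 -593.5   78.2] turn -39.33
```

Emit:
step_arm([
  [[258,-297,0],-20,0.43],
  [[258,-297,0],-20,0.43],
  [[258,-297,0],-20,0.43],
  [[258,-297,0],-20,0.43],
  [[258,-297,0],-20,0.43],
  [[258,-297,0],-20,0.43],
  [[258,-297,0],-20,0.43],
  [[516,-593,0],-39.3,0.43],
  [[516,-593,0],-39.3,0.43],
  [[516,-593,0],-39.3,0.43],
  [[516,-593,0],-39.3,0.43],
  [[516,-593,0],-39.3,0.43],
])

```text
t: 1.3
ee_pos: [0.395, 0.0938, 0.2388]
tool_rot: [180.0, 0.0, 66.2]
contact_force: [0.2, -1.4, -0.3]
opening: 0.566
grip_force: 0.0
```

```bash
python3 -c "
from h import *
print(bot.sense()['t'],bot.sense()['opening'])
tool(.4402,.2725,.16,66.25)"
```

```text
1.3 0.5664602903930451
pos [0.395  0.0938 0.2388] yaw 66.23 -> shift [181.8 -30.7  78.8] turn -0.02
```

Emit:
step_arm([
  [[182,-31,79],0,0.43],
  [[182,-31,79],0,0.43],
  [[182,-31,79],0,0.43],
  [[182,-31,79],0,0.43],
  [[182,-31,79],0,0.43],
  [[182,-31,79],0,0.43],
  [[182,-31,79],0,0.43],
])

```text
t: 2.0
ee_pos: [0.4401, 0.2698, 0.1602]
tool_rot: [180.0, -0.0, 66.2]
contact_force: [-0.3, 0.1, 0.6]
opening: 0.569
grip_force: 0.0
```

```bash
python3 -c "
from h import *
tool(.4402,.2725,.038,66.25)"
```

```text
pos [0.4401 0.2698 0.1602] yaw 66.18 -> shift [  2.5  -1.1 122.2] turn -0.07
```

Emit:
step_arm([
  [[2,-1,50],0,0.43],
  [[2,-1,90],0,0.43],
  [[2,-1,115],0,0.43],
  [[2,-1,122],0,0.43],
  [[2,-1,122],0,0.43],
  [[2,-1,122],0,1],
  [[2,-1,122],0,1],
  [[2,-1,122],0,1],
  [[2,-1,122],0,1],
  [[2,-1,122],0,1],
  [[2,-1,122],0,1],
], squeeze=35)

```text
t: 3.1
ee_pos: [0.4405, 0.2729, 0.0388]
tool_rot: [179.9, -0.1, 66.2]
contact_force: [-0.3, -1.5, 7.9]
opening: 0.314
grip_force: 35.0
```

```bash
python3 -c "
from h import *
tool(.6575,.2524,.0390,87.8)"
```

```text
pos [0.4405 0.2729 0.0388] yaw 66.23 -> shift [ 6.870e+01  2.069e+02 -2.000e-01] turn -21.57
```

Emit:
step_arm([
  [[0,0,-40],0,1],
  [[0,0,-90],0,1],
  [[15,40,-110],0,1],
  [[30,85,-110],-8,1],
  [[45,130,-110],-16,1],
  [[60,175,-110],-21.6,1],
  [[68.7,207,-90],-21.6,1],
  [[68.7,207,-45],-21.6,1],
  [[68.7,207,-15],-21.6,1],
  [[68.7,207,-8],-21.6,1],
  [[68.7,207,-8],-21.6,1],
  [[68.7,207,-8],-21.6,1],
])

```text
t: 4.3
ee_pos: [0.658, 0.2525, 0.0479]
tool_rot: [179.8, -0.0, 87.8]
contact_force: [0.2, -0.7, -2.9]
opening: 0.315
grip_force: 35.0
```

```bash
python3 -c "
from h import *
print(bot.sense()['contact_force'],bot.sense()['opening'])
tool(.6575,.2524,.0390,87.8)"
```

```text
[ 0.23169251 -0.66208852 -2.92236016] 0.31506777642191547
pos [0.658  0.2525 0.0479] yaw 87.83 -> shift [-0.1 -0.5  8.9] turn 0.03
```

Emit:
step_arm([
  [[0,0,5],0,1],
  [[0,0,8],0,1],
  [[0,0,9],0,1],
  [[0,0,9],0,1],
])

```text
t: 4.7
ee_pos: [0.6575, 0.2524, 0.0388]
tool_rot: [179.9, -0.0, 87.8]
contact_force: [-4.1, -1.4, 6.7]
opening: 0.316
grip_force: 35.0
```

Emit:
step_arm([
  [[0,0,0],0,0.5],
  [[0,0,0],0,0.5],
  [[0,0,0],0,0.5],
  [[0,0,-20],0,0.5],
  [[0,0,-60],0,0.5],
  [[0,0,-110],0,0.5],
  [[0,0,-160],0,1],
  [[0,0,-200],0,1],
])

```text
t: 5.5
ee_pos: [0.6572, 0.2522, 0.2402]
tool_rot: [179.8, -0.0, 87.8]
contact_force: [0.1, -0.3, 0.8]
opening: 0.342
grip_force: 0.0
```

Run:
```python
from h import *
p,T=snap('top','t1');s,_=snap('scene','s1')
h=T.reshape(-1,3);h=h[(h[:,2]>.066)&(h[:,2]<.085)&(abs(h[:,0]-.6575)<.06)&(abs(h[:,1]-.2524)<.06)];print(len(h),cv2.minAreaRect((h[:,:2]*1000).astype(np.float32)),np.median(h[:,2]))
cv2.imwrite('pics/s1c.png',s[120:320,220:520,::-1].repeat(2,0).repeat(2,1))
tool(.545,-.021,.23,0)
tool(.545,-.021,.23,180)
print(bot.sense()['joint_positions'].round(1))
```

```text
231 ((657.2032470703125, 238.66854858398438), (39.758419036865234, 29.594799041748047), 88.19341278076172) 0.07342648082277234
pos [0.6586 0.2526 0.2438] yaw 87.83 -> shift [-277.7 -103.2   13.8] turn 87.83
pos [0.6586 0.2526 0.2438] yaw 87.83 -> shift [-277.7 -103.2   13.8] turn -92.17
[11.4 38.1 44.7  0.  96.4 13.6]
```

View pics/s1c.png

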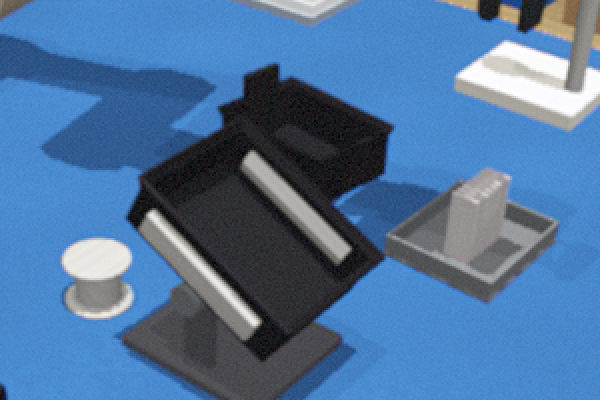

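Emit:
step_arm([
  [[-45,-15,0],0,1],
  [[-90,-30,0],0,1],
  [[-135,-45,0],0,1],
  [[-180,-60,0],0,1],
  [[-225,-75,0],0,1],
  [[-265,-90,0],-1.8,1],
  [[-277,-93,20],-1.8,1],
  [[-277,-93,60],-1.8,1],
  [[-277,-93,95],-1.8,1],
  [[-277,-93,109],-1.8,1],
  [[-277,-93,109],-1.8,1],
  [[-277,-93,109],-1.8,1],
])

```text
t: 6.8
ee_pos: [0.5538, -0.0211, 0.1279]
tool_rot: [-180.0, 0.0, 89.6]
contact_force: [0.4, -0.1, -0.2]
opening: 0.007
grip_force: 0.0
```

```bash
python3 -c "
from h import *
print(bot.sense()['opening'])
tool(.506,-.0211,.135,89.6)"
```

```text
0.007188790515394777
pos [ 0.5538 -0.0211  0.1279] yaw 89.62 -> shift [ -0.3 -47.8  -7.1] turn 0.02
```

Emit:
step_arm([
  [[0,0,-7],0,1],
  [[0,-6,-7],0,1],
  [[0,-11,-7],0,1],
  [[0,-14,-7],0,1],
  [[0,-17,-7],0,1],
  [[0,-20,-7],0,1],
  [[0,-22,-7],0,1],
])

```text
t: 7.5
ee_pos: [0.5417, -0.0211, 0.1362]
tool_rot: [178.5, 0.0, 89.5]
contact_force: [61.8, 8.7, -28.1]
opening: 0.004
grip_force: 29.4
```

Run:
```python
from h import *
s,W=snap('scene','s2')
cv2.imwrite('pics/s2c.png',s[120:340,220:480,::-1].repeat(2,0).repeat(2,1))
# lower rim + floor fit from scene cloud
_,W0=None,cloud('scene',np.load('pics/s1.npz')['d'])
for w in(W0,W):
    q=w.reshape(-1,3);q=q[~np.isnan(q).any(1)]
    b=q[(abs(q[:,1]+.022)<.045)&(q[:,0]>.52)&(q[:,0]<.635)&(q[:,2]>.06)&(q[:,2]<.16)]
    best=None
    f=b
    for t in np.arange(-.1,.7,.01):
        h=f[:,2]*np.cos(t)+(f[:,0]-.567)*np.sin(t)-.09*np.cos(t)-.015
        c=(abs(h)<.003).sum()
        if best is None or c>best[0]: best=(c,t)
    print(best,len(b))
print(bot.sense()['contact_force'],bot.sense()['ee_pos'])
```

```text
(np.int64(2047), np.float64(0.46999999999999975)) 2148
(np.int64(1895), np.float64(0.46999999999999975)) 2178
[ 54.34139195   8.20989559 -22.75667121] [ 0.54172135 -0.02107802  0.13612221]
```

View pics/s2c.png

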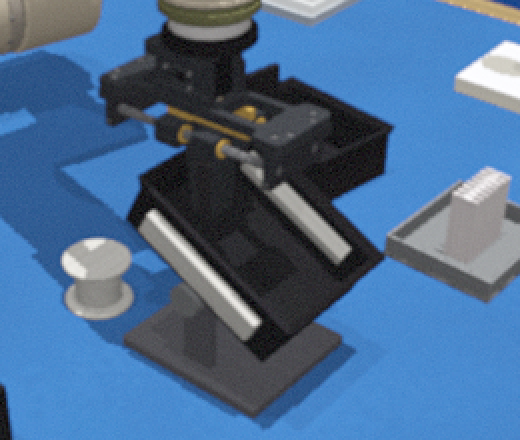

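Emit:
step_arm([
  [[0,0,3],0,1],
  [[0,-1,6],0,1],
  [[0,-2,8],0,1],
  [[0,-3,8],0,1],
])

```text
t: 7.95
ee_pos: [0.5425, -0.0215, 0.1357]
tool_rot: [177.6, 0.2, 89.6]
contact_force: [52.1, 14.0, 29.0]
opening: 0.002
grip_force: 27.7
```

Emit:
step_arm([
  [[0,-2,1],0,1],
  [[0,-4,2],0,1],
  [[0,-6,3],0,1],
  [[0,-8,4],0,1],
])

```text
t: 8.35
ee_pos: [0.5405, -0.0216, 0.1347]
tool_rot: [176.7, 0.3, 89.5]
contact_force: [71.5, 20.2, 40.2]
opening: 0.003
grip_force: 37.8
```

```bash
cat >> h.py <<'E'
def tilt(w,xh=.5667):
    q=w.reshape(-1,3);q=q[~np.isnan(q).any(1)]
    b=q[(abs(q[:,1]+.022)<.045)&(q[:,0]>.52)&(q[:,0]<.635)&(q[:,2]>.06)&(q[:,2]<.16)]
    ts=np.arange(-.15,.7,.005);c=[(abs((b[:,2]-.09)*np.cos(t)+(b[:,0]-xh)*np.sin(t)-.015)<.003).sum() for t in ts]
    m=max(c);print('tilt',np.mean(ts[np.array(c)>.97*m]).round(3),m,len(b))
E
python3 - <<'E'
from h import *
tilt(cloud('scene',np.load('pics/s1.npz')['d']))
s,W=snap('scene','s3');tilt(W);print(bot.sense()['contact_force'])
E
```

```text
tilt 0.468 2032 2148
tilt 0.435 1826 2174
[69.30287351 19.11414657 38.30749963]
```

Emit:
step_arm([
  [[0,14,-6],0,1],
  [[0,25,-22],0,1],
  [[0,25,-32],0,1],
  [[0,10,-32],0,1],
  [[0,4,-28],0,1],
  [[0,2,-24],0,1],
  [[0,0,-20],0,1],
  [[0,-2,-18],0,1],
  [[0,-4,-16],0,1],
])

```text
t: 9.3
ee_pos: [0.5361, -0.023, 0.1536]
tool_rot: [176.5, 0.5, 89.5]
contact_force: [55.6, 12.2, 66.9]
opening: 0.006
grip_force: 33.4
```

Emit:
step_arm([
  [[0,-3,0],0,1],
  [[0,-6,1],0,1],
  [[0,-9,2],0,1],
  [[0,-12,3],0,1],
  [[0,-15,5],0,1],
])

```text
t: 9.8
ee_pos: [0.5239, -0.0231, 0.1462]
tool_rot: [176.2, 0.4, 89.5]
contact_force: [78.3, 13.7, 34.8]
opening: 0.004
grip_force: 41.8
```

Run:
```python
from h import *
s,W=snap('scene','s4');tilt(W);print(bot.sense()['contact_force'])
```

```text
tilt 0.28 1567 1743
[76.74884986 12.96416366 31.58696138]
```

Emit:
step_arm([
  [[0,-2,3],0,1],
  [[0,-4,6],0,1],
  [[0,-7,8],0,1],
  [[0,-10,11],0,1],
  [[0,-12,13],0,1],
])

```text
t: 10.35
ee_pos: [0.5107, -0.023, 0.1342]
tool_rot: [176.4, 0.4, 89.5]
contact_force: [63.4, 16.1, 55.3]
opening: 0.004
grip_force: 35.6
```

Run:
```python
from h import *
s,W=snap('scene','s5');tilt(W);print(bot.sense()['contact_force'])
```

```text
tilt 0.108 1070 1261
[62.27705162 14.6609084  51.90792115]
```

Emit:
step_arm([
  [[0,-2,3],0,1],
  [[0,-4,5],0,1],
  [[0,-6,7],0,1],
  [[0,-7,9],0,1],
])

```text
t: 10.8
ee_pos: [0.5042, -0.0234, 0.1256]
tool_rot: [176.3, 0.5, 89.5]
contact_force: [61.6, 16.1, 72.9]
opening: 0.004
grip_force: 35.8
```

Run:
```python
from h import *
s,W=snap('scene','s6');tilt(W);print(bot.sense()['contact_force'])
```

```text
tilt 0.003 780 870
[61.8997197  15.06708939 61.00683211]
```

Emit:
step_arm([
  [[0,10,-6],0,1],
  [[0,22,-14],0,1],
  [[0,28,-30],0,1],
  [[0,28,-75],0,1],
  [[40,0,-120],0,0.4],
  [[90,-10,-120],0,0.4],
  [[140,-30,-120],0,0.4],
  [[190,-50,-120],0,0.4],
  [[240,-80,-120],0,0.4],
  [[270,-120,-120],0,0.4],
  [[270,-120,-120],0,0.4],
])

```text
t: 11.95
ee_pos: [0.3612, 0.2517, 0.2316]
tool_rot: [-179.9, -0.0, 89.7]
contact_force: [-0.2, -0.2, 0.5]
opening: 0.592
grip_force: 0.0
```

Run:
```python
from h import *
p,T=snap('top','t7')
s,W=snap('scene','s7');tilt(W);tilt(T)
for w in(T,W):
    q=w.reshape(-1,3);q=q[~np.isnan(q).any(1)]
    r=q[(abs(q[:,0]-.567)<.12)&(abs(q[:,1]+.022)<.09)&(q[:,2]>.14)&(q[:,2]<.165)]
    print('rim',len(r),cv2.minAreaRect((r[:,:2]*1000).astype(np.float32)),np.median(r[:,2]),'z/x',np.polyfit(r[:,0],r[:,2],1)[0])
    f=q[(abs(q[:,0]-.567)<.06)&(abs(q[:,1]+.022)<.04)&(q[:,2]>.09)&(q[:,2]<.12)]
    print('floor',np.median(f,0),np.polyfit(f[:,0],f[:,2],1)[0],np.polyfit(f[:,1],f[:,2],1)[0])
q=T.reshape(-1,3);q=q[(abs(q[:,0]-.43)<.12)&(abs(q[:,1]-.275)<.1)]
for lo,hi in((.045,.066),(.082,.1)):
    m=q[(q[:,2]>lo)&(q[:,2]<hi)];print('mid',len(m),cv2.minAreaRect((m[:,:2]*1000).astype(np.float32)))
print(bot.sense()['opening']);tool(.36,.2855,.066,81.5)
```

```text
tilt 0.005 783 863
tilt 0.005 2614 2980
rim 2065 ((566.7639770507812, -21.131927490234375), (141.98179626464844, 175.4016876220703), 89.70807647705078) 0.15400011545854692 z/x -0.005311879160999715
floor [ 0.56661437 -0.02214359  0.10453393] -0.0011804998760167754 -3.4869867643270105e-05
rim 2823 ((565.8462524414062, -24.606948852539062), (140.85972595214844, 176.0685272216797), 89.84690856933594) 0.15047176270727644 z/x -0.0025291291641907298
floor [ 0.55926972 -0.00494018  0.1066909 ] -0.0006515728007051952 -0.00459772745430146
mid 881 ((429.9385070800781, 274.0171813964844), (119.93811798095703, 161.45095825195312), 82.10540008544922)
mid 61 ((358.6530456542969, 270.6497497558594), (19.74761390686035, 10.31908130645752), 82.00711822509766)
0.599846251455702
pos [0.3615 0.2515 0.2318] yaw 89.85 -> shift [ 34.   -1.6 165.8] turn 8.35
```

Emit:
step_arm([
  [[33,-1,30],8,0.4],
  [[33,-1,75],8,0.4],
  [[33,-1,120],8,0.4],
  [[33,-1,150],8,0.4],
  [[33,-1,162],8,0.4],
  [[33,-1,166],8,0.4],
  [[33,-1,166],8,0.4],
  [[33,-1,166],8,1],
  [[33,-1,166],8,1],
  [[33,-1,166],8,1],
  [[33,-1,166],8,1],
  [[33,-1,166],8,1],
], squeeze=55)

```text
t: 13.25
ee_pos: [0.3635, 0.2832, 0.0659]
tool_rot: [-180.0, -0.0, 81.6]
contact_force: [-3.9, 0.2, 2.4]
opening: 0.173
grip_force: 1.6
```

Emit:
step_arm([
  [[0,0,0],0,1],
  [[0,0,0],0,1],
  [[0,0,0],0,1],
  [[0,0,0],0,1],
])

```text
t: 13.65
ee_pos: [0.3632, 0.2832, 0.0658]
tool_rot: [-179.9, 0.0, 81.6]
contact_force: [-4.8, 0.3, 5.4]
opening: 0.108
grip_force: 55.0
```

Run:
```python
from h import *
tool(.36,.2855,.066,81.5)
```

```text
pos [0.3632 0.2832 0.0658] yaw 81.62 -> shift [ 1.8 -3.5 -0.2] turn 0.12
```

Emit:
step_arm([
  [[0,0,-20],0,1],
  [[0,0,-60],0,1],
  [[0,0,-105],0,1],
  [[0,0,-150],0,1],
  [[-30,20,-184],0,1],
  [[-70,45,-184],-2,1],
  [[-115,72,-184],-4,1],
  [[-160,100,-184],-6,1],
  [[-205,128,-184],-8,1],
  [[-250,157,-184],-8,1],
  [[-275,172,-184],-8,1],
  [[-281,176,-184],-8,1],
])

```text
t: 14.85
ee_pos: [0.4982, -0.0243, 0.2489]
tool_rot: [-180.0, 0.1, 89.4]
contact_force: [0.4, 0.7, -2.7]
opening: 0.107
grip_force: 55.0
```

Emit:
step_arm([
  [[0,0,0],0,1],
  [[0,0,0],0,1],
  [[0,0,0],0,1],
])

```text
t: 15.15
ee_pos: [0.4964, -0.0191, 0.2498]
tool_rot: [-180.0, -0.0, 89.7]
contact_force: [1.1, 0.8, -2.1]
opening: 0.112
grip_force: 55.0
```

Run:
```python
from h import *
p,T=snap('top','t8');s,W=snap('scene','s8')
tool(.4968,-.0207,.25,89.6); print(bot.sense()['opening'])
from collections import namedtuple
for n,w in(('top',T),('scene',W)):
    q=w.reshape(-1,3);q=q[~np.isnan(q).any(1)]
    q=q[(q[:,0]>.48)&(q[:,0]<.68)&(abs(q[:,1]+.022)<.09)]
    z=np.histogram(q[:,2],bins=np.arange(.1,.3,.01));print(n,z[0])
    m=q[(q[:,2]>.232)&(q[:,2]<.255)&(q[:,0]>.5)];print(len(m),cv2.minAreaRect((m[:,:2]*1000).astype(np.float32)))
    for side in(1,-1):
        a=m[(side*(m[:,1]+.021)>.045)&(m[:,0]>.53)&(m[:,0]<.63)]
        if len(a)>10: print(side,len(a),'outer y',np.percentile(side*a[:,1],[50,90,98])*1e3*side,np.polyfit(a[:,0],a[:,1],1),'z slope',np.polyfit(a[:,0],a[:,2],1))
    e=m[m[:,0]>.63]
    if len(e): print('far',len(e),np.percentile(e[:,0],[50,98]),np.median(e[:,2]))
cv2.imwrite('pics/t8c.png',p[100:340,200:500,::-1].repeat(2,0).repeat(2,1))
```

```text
pos [ 0.4966 -0.0194  0.2499] yaw 89.71 -> shift [-1.3  0.2 -0.1] turn 0.11
0.10745252992557855
top [ 47   0   0   5  11 128   1   0 123  97 111 100 128 279 581   0   0   0
   0]
755 ((621.931396484375, -17.546646118164062), (119.98509216308594, 55.64512634277344), 88.28804779052734)
1 33 outer y [40.20026469 41.91738743 41.9525905 ] [-0.27261833  0.20950602] z slope [-0.11366173  0.31377838]
-1 131 outer y [-73.29845336 -76.76408205 -77.20474052] [-0.0041305  -0.07056155] z slope [-0.00367337  0.24382861]
far 591 [0.64172058 0.64785759] 0.2417118582422156
scene [1630  525  770  913  956  780   20    0  792  964 1004 1063 1177 1181
 1200  114  134  186  146]
1814 ((573.5675048828125, -18.772994995117188), (147.09298706054688, 122.8017807006836), 0.07727374136447906)
1 548 outer y [34.85648226 38.43944355 39.82670938] [-0.00063177  0.03546456] z slope [-0.00422684  0.24310766]
-1 422 outer y [-75.01385837 -78.18534319 -79.35282462] [-0.00497025 -0.07237516] z slope [-0.00564669  0.24375851]
far 435 [0.64194251 0.6465362 ] 0.24228608475443694
```

View pics/t8c.png

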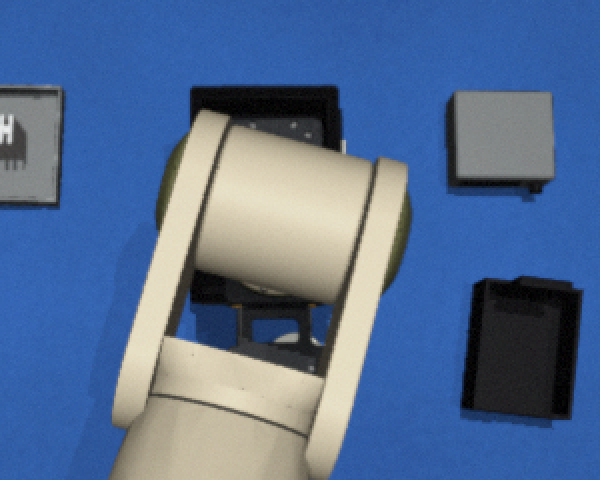

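Emit:
step_arm([
  [[-3.5,0,10],0,1],
  [[-3.5,0,20],0,1],
  [[-3.5,0,26],0,1],
  [[-3.5,0,30],0,1],
  [[-3.5,0,34],0,1],
  [[-3.5,0,38],0,1],
  [[-3.5,0,42],0,1],
  [[-3.5,0,46],0,1],
  [[-3.5,0,46],0,1],
])

```text
t: 16.15
ee_pos: [0.4967, -0.0238, 0.2033]
tool_rot: [-180.0, -0.0, 89.6]
contact_force: [1.2, 0.5, -1.3]
opening: 0.106
grip_force: 55.0
```

Emit:
step_arm([
  [[0,0,2],0,1],
  [[0,0,4],0,1],
  [[0,0,5.5],0,1],
  [[0,0,6.5],0,1],
  [[0,0,6.5],0,1],
])

```text
t: 16.65
ee_pos: [0.497, -0.0237, 0.1974]
tool_rot: [180.0, -0.0, 89.6]
contact_force: [0.6, 2.4, 0.2]
opening: 0.107
grip_force: 55.0
```

Emit:
step_arm([
  [[0,0,0],0,0.65],
  [[0,0,0],0,0.65],
  [[0,0,-3],0,0.65],
  [[0,0,-25],0,0.65],
  [[0,0,-65],0,0.65],
  [[1,20,-70],8,0.8],
  [[2,45,-70],16,1],
  [[2.5,70,-70],24,1],
  [[2.5,70,-70],32,1],
  [[2.5,70,-70],40,1],
  [[2.5,70,-70],48,1],
  [[2.5,70,-70],56,1],
])

```text
t: 17.85
ee_pos: [0.5669, -0.0221, 0.2674]
tool_rot: [180.0, 0.0, 33.3]
contact_force: [-0.9, 0.0, -0.7]
opening: 0.007
grip_force: 0.0
```

Emit:
step_arm([
  [[0,0,0],8,1],
  [[0,0,0],16,1],
  [[0,0,0],24,1],
  [[0,0,0],34,1],
  [[0,0,0],34,1],
  [[0,0,0],34,1],
])

```text
t: 18.45
ee_pos: [0.5669, -0.022, 0.2674]
tool_rot: [180.0, -0.0, -0.2]
contact_force: [-0.3, -0.3, 0.1]
opening: 0.004
grip_force: 0.0
```

Run:
```python
from h import *
s,W=snap('scene','s9');print(bot.sense()['opening'])
tool(.5667,-.0211,.16,-.3)
cv2.imwrite('pics/s9c.png',s[100:340,200:500,::-1].repeat(2,0).repeat(2,1))
```

```text
0.004095697942804573
pos [ 0.5669 -0.022   0.2673] yaw -0.21 -> shift [ -0.2  -0.9 107.3] turn 0.09
```

View pics/s9c.png

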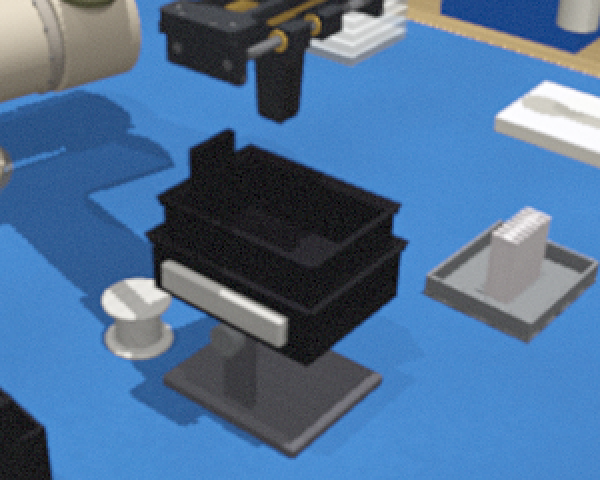

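Emit:
step_arm([
  [[0,-1,45],0,1],
  [[0,-1,90],0,1],
  [[0,-1,115],0,1],
  [[0,-1,128],0,1],
  [[0,-1,132],0,1],
  [[0,-1,136],0,1],
  [[0,-1,140],0,1],
  [[0,-1,144],0,1],
  [[0,-1,148],0,1],
  [[0,-1,152],0,1],
  [[0,-1,156],0,1],
  [[0,-1,158],0,1],
])

```text
t: 19.7
ee_pos: [0.567, -0.021, 0.1103]
tool_rot: [180.0, -0.0, -0.4]
contact_force: [-8.1, 2.0, 27.7]
opening: 0.01
grip_force: 13.7
```

Emit:
step_arm([
  [[0,0,2],0,1],
  [[0,0,4],0,1],
  [[0,0,5],0,1],
  [[0,0,5],0,1],
])

```text
t: 20.1
ee_pos: [0.5671, -0.0209, 0.1102]
tool_rot: [179.9, -0.3, -0.3]
contact_force: [-19.3, 2.8, 52.0]
opening: 0.005
grip_force: 26.1
```

Emit:
step_arm([
  [[0,0,-8],0,1],
  [[0,0,-55],0,1],
  [[0,0,-105],0,1],
  [[0,0,-150],0,1],
  [[-10,50,-155],-8,1],
  [[-20,100,-155],-16,0.8],
  [[-30,150,-155],-24,0.6],
  [[-40,200,-155],-32,0.4],
  [[-55,245,-155],-40,0.4],
  [[-68,257,-155],-48,0.4],
  [[-68,257,-155],-56,0.4],
  [[-68,257,-155],-64,0.4],
])

```text
t: 21.3
ee_pos: [0.4964, -0.2785, 0.2586]
tool_rot: [-179.9, -0.0, 63.8]
contact_force: [-0.0, -0.1, 1.2]
opening: 0.601
grip_force: 0.0
```

```bash
cat >> h.py <<'E'
def chk(T):
    q=T.reshape(-1,3);q=q[~np.isnan(q).any(1)]
    q=q[(abs(q[:,0]-.567)<.11)&(abs(q[:,1]+.022)<.085)]
    print('z hist',dict(zip(range(100,220,5),np.histogram(q[:,2],bins=np.arange(.1,.221,.005))[0].tolist())))
    f=q[(abs(q[:,0]-.567)<.05)&(abs(q[:,1]+.022)<.04)&(q[:,2]<.13)]
    A=np.c_[f[:,:2]-[.567,-.021],np.ones(len(f))];print('floor fit',np.linalg.lstsq(A,f[:,2],rcond=None)[0].round(4),len(f))
    m=q[(q[:,2]>.161)&(q[:,2]<.175)];print('lip',len(m),cv2.minAreaRect((m[:,:2]*1000).astype(np.float32)),np.median(m[:,2]))
    A=np.c_[m[:,:2]-[.567,-.021],np.ones(len(m))];print('lip fit',np.linalg.lstsq(A,m[:,2],rcond=None)[0].round(4))
    m=q[(q[:,2]>.185)&(q[:,2]<.205)];print('tab',len(m),cv2.minAreaRect((m[:,:2]*1000).astype(np.float32)),np.median(m[:,2]))
E
python3 - <<'E'
from h import *
p,T=snap('top','t10');chk(T)
tool(.4985,-.2784,.080,82)
cv2.imwrite('pics/t10c.png',p[100:340,200:500,::-1].repeat(2,0).repeat(2,1))
E
```

```text
z hist {100: 155, 105: 3021, 110: 847, 115: 56, 120: 58, 125: 58, 130: 57, 135: 262, 140: 148, 145: 114, 150: 518, 155: 841, 160: 712, 165: 742, 170: 18, 175: 2, 180: 22, 185: 6, 190: 40, 195: 134, 200: 2, 205: 0, 210: 0, 215: 0}
floor fit [-0.001   0.0009  0.1085] 2330
lip 1361 ((569.2862548828125, -19.073863983154297), (124.39019012451172, 161.69607543945312), 89.15465545654297) 0.16537838736444693
lip fit [-0.0041  0.0023  0.1653]
tab 182 ((498.17803955078125, -19.53032112121582), (48.23883819580078, 9.319148063659668), 89.41883850097656) 0.1962850340776725
pos [ 0.4967 -0.278   0.2587] yaw 64.27 -> shift [  0.5   1.8 178.7] turn -17.73
```

View pics/t10c.png

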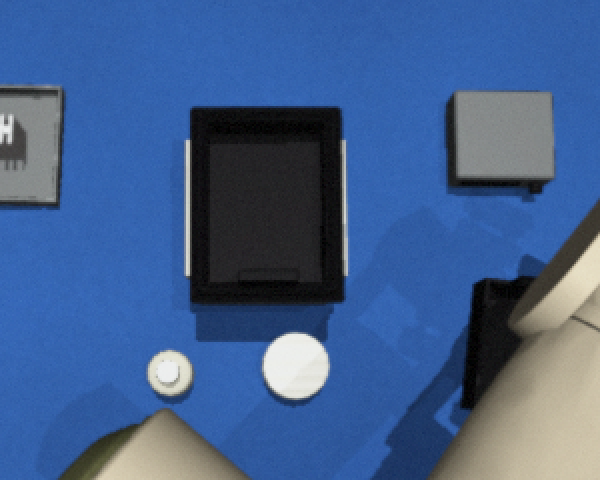

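Emit:
step_arm([
  [[0.5,2,40],-8,0.4],
  [[0.5,2,85],-17.7,0.4],
  [[0.5,2,130],-17.7,0.4],
  [[0.5,2,160],-17.7,0.4],
  [[0.5,2,178],-17.7,0.4],
  [[0.5,2,184.5],-17.7,0.4],
  [[0.5,2,184.5],-17.7,0.4],
  [[0.5,2,184.5],-17.7,1],
  [[0.5,2,184.5],-17.7,1],
  [[0.5,2,184.5],-17.7,1],
  [[0.5,2,184.5],-17.7,1],
  [[0.5,2,184.5],-17.7,1],
], squeeze=55)

```text
t: 22.55
ee_pos: [0.4993, -0.2779, 0.075]
tool_rot: [180.0, 0.0, 81.3]
contact_force: [0.0, 0.3, -0.6]
opening: 0.167
grip_force: 0.0
```

Emit:
step_arm([
  [[0,0,0],0,1],
  [[0,0,0],0,1],
  [[0,0,0],0,1],
  [[0,0,0],0,1],
  [[0,0,0],0,1],
])

```text
t: 23.05
ee_pos: [0.4992, -0.2779, 0.0749]
tool_rot: [180.0, 0.0, 81.3]
contact_force: [-1.0, 1.6, 3.8]
opening: 0.106
grip_force: 54.9
```

Run:
```python
from h import *
# small tab sits at middle centre + 58 mm; free span x -71..65 -> aim centre at -3 local (world +3)
tool(.5683+.003+.058,-.0203,.27,89.5)
```

```text
pos [ 0.4992 -0.2779  0.0749] yaw 81.32 -> shift [ 274.3   89.7 -195.1] turn -8.18
```

Emit:
step_arm([
  [[0,0,-20],0,1],
  [[0,0,-65],0,1],
  [[0,0,-110],0,1],
  [[0,0,-155],0,1],
  [[20,20,-195],-2,1],
  [[60,40,-215],-4,1],
  [[105,55,-225],-6,1],
  [[150,68,-225],-8.2,1],
  [[195,80,-225],-8.2,1],
  [[240,90,-225],-8.2,1],
  [[265,90,-225],-8.2,1],
  [[274,90,-225],-8.2,1],
])

```text
t: 24.25
ee_pos: [0.6298, -0.018, 0.299]
tool_rot: [-179.9, -0.0, 89.7]
contact_force: [-0.3, 0.2, -1.0]
opening: 0.108
grip_force: 55.0
```

Emit:
step_arm([
  [[0,0,0],0,1],
  [[0,0,0],0,1],
  [[0,0,0],0,1],
])

```text
t: 24.55
ee_pos: [0.6294, -0.0221, 0.2997]
tool_rot: [-180.0, 0.0, 89.4]
contact_force: [0.3, -0.8, -1.3]
opening: 0.109
grip_force: 55.0
```

Run:
```python
from h import *
p,T=snap('top','t11');s,W=snap('scene','s11')
tool(.5683+.003+.058,-.0203,.30,89.5)
print(bot.sense()['opening'])
for n,w in(('top',T),('scene',W)):
    q=w.reshape(-1,3);q=q[~np.isnan(q).any(1)]
    q=q[(q[:,0]>.48)&(q[:,0]<.66)&(abs(q[:,1]+.022)<.09)]
    for lo,hi in((.23,.275),(.275,.294)):
        m=q[(q[:,2]>lo)&(q[:,2]<hi)]
        if len(m)>10: print(n,lo,len(m),cv2.minAreaRect((m[:,:2]*1000).astype(np.float32)),(np.percentile(m,[1,99],axis=0)*1e3).round(1).tolist())
cv2.imwrite('pics/s11c.png',s[60:300,200:500,::-1].repeat(2,0).repeat(2,1));cv2.imwrite('pics/t11c.png',p[100:340,200:500,::-1].repeat(2,0).repeat(2,1))
```

```text
pos [ 0.6294 -0.0219  0.2998] yaw 89.42 -> shift [ 1.6 -0.1 -0.2] turn -0.08
0.10749928800543695
top 0.23 108 ((570.451171875, -25.641300201416016), (125.53062438964844, 86.85905456542969), 1.3058116436004639) [[508.6, -69.8, 230.8], [632.3, 19.1, 271.8]]
top 0.275 149 ((572.2696533203125, -23.334060668945312), (93.97895050048828, 126.7016830444336), 89.63047790527344) [[508.7, -70.7, 277.2], [635.2, 23.3, 288.5]]
scene 0.23 3790 ((571.00048828125, -24.9111328125), (99.44429016113281, 130.8947296142578), 89.7413101196289) [[509.7, -73.5, 230.8], [635.0, 21.9, 274.5]]
scene 0.275 1586 ((571.3646850585938, -25.190025329589844), (98.76490783691406, 129.6640167236328), 89.02254486083984) [[508.5, -73.3, 275.1], [635.5, 22.4, 292.5]]
```

View pics/t11c.png

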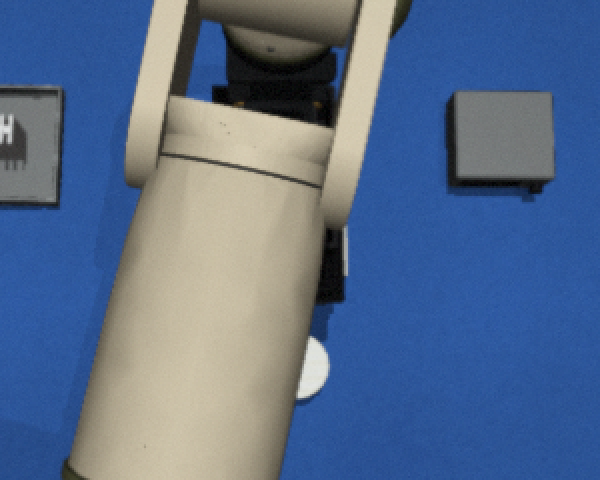

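Emit:
step_arm([
  [[3.5,0,15],0,1],
  [[3.5,-0.5,30],0,1],
  [[3.5,-0.5,45],0,1],
  [[3.5,-0.5,55],0,1],
  [[3.5,-0.5,62],0,1],
  [[3.5,-0.5,70],0,1],
  [[3.5,-0.5,80],0,1],
  [[3.5,-0.5,90],0,1],
  [[3.5,-0.5,100],0,1],
  [[3.5,-0.5,106],0,1],
  [[3.5,-0.5,110],0,1],
  [[3.5,-0.5,110],0,1],
])

```text
t: 25.85
ee_pos: [0.629, -0.0171, 0.1893]
tool_rot: [-180.0, -0.0, 89.5]
contact_force: [0.3, -0.6, -0.7]
opening: 0.105
grip_force: 55.0
```

Emit:
step_arm([
  [[0,0,2],0,1],
  [[0,0,4],0,1],
  [[0,0,5.5],0,1],
  [[0,0,6.5],0,1],
  [[0,0,7],0,1],
  [[0,0,7],0,1],
])

```text
t: 26.45
ee_pos: [0.6294, -0.0171, 0.1849]
tool_rot: [179.8, 0.0, 89.5]
contact_force: [-2.5, 0.5, 9.4]
opening: 0.109
grip_force: 54.9
```

Emit:
step_arm([
  [[0,0,0],0,0.65],
  [[0,0,0],0,0.65],
  [[0,0,0],0,0.65],
  [[0,0,-25],0,0.65],
  [[0,0,-65],0,0.65],
  [[0,0,-100],0,0.65],
  [[-45,-20,-110],0,0.65],
  [[-90,-45,-110],0,0.65],
  [[-135,-70,-110],0,0.65],
  [[-180,-95,-110],0,0.65],
  [[-225,-120,-110],0,0.65],
  [[-265,-145,-110],0,0.65],
])

```text
t: 27.65
ee_pos: [0.4824, -0.2797, 0.2926]
tool_rot: [-180.0, -0.0, 89.5]
contact_force: [0.8, -0.4, 1.1]
opening: 0.347
grip_force: 0.0
```

Emit:
step_arm([
  [[-40,-20,0],0,0.65],
  [[-40,-20,0],0,0.65],
  [[-40,-20,0],0,0.65],
  [[-40,-20,0],0,0.65],
])

```text
t: 28.05
ee_pos: [0.4637, -0.317, 0.2927]
tool_rot: [180.0, -0.0, 89.6]
contact_force: [0.4, 0.3, 0.9]
opening: 0.348
grip_force: 0.0
```

Run:
```python
from h import *
p,T=snap('top','t12');s,W=snap('scene','s12')
chk(T)
q=T.reshape(-1,3);q=q[~np.isnan(q).any(1)];q=q[(abs(q[:,0]-.57)<.075)&(abs(q[:,1]+.022)<.06)]
m=q[(q[:,2]>.166)&(q[:,2]<.18)];print('small rim',len(m),np.median(m[:,2]),cv2.minAreaRect((m[:,:2]*1000).astype(np.float32)))
m=q[(q[:,2]>.205)&(q[:,2]<.23)];print('small tab',len(m),np.median(m[:,2]),m.mean(0))
a=np.vstack([np.hstack([p[100:340,150:450]]).repeat(2,0).repeat(2,1)])
cv2.imwrite('pics/fin.png',np.hstack([s[130:380,220:480],p[90:340,150:400]])[:,:,::-1])
print(bot.sense()['ee_pos'],bot.sense()['t'])
```

```text
z hist {100: 38, 105: 353, 110: 2351, 115: 276, 120: 69, 125: 82, 130: 86, 135: 280, 140: 184, 145: 144, 150: 556, 155: 882, 160: 689, 165: 949, 170: 337, 175: 20, 180: 52, 185: 22, 190: 56, 195: 157, 200: 30, 205: 23, 210: 160, 215: 23}
floor fit [-0.0026 -0.0004  0.1125] 2268
lip 1856 ((566.1454467773438, -20.116416931152344), (127.890625, 167.39405822753906), 89.51805114746094) 0.16651118325425013
lip fit [-0.0019  0.0015  0.1668]
tab 265 ((559.8831787109375, -19.426050186157227), (132.346435546875, 48.32969284057617), 0.11730152368545532) 0.1962094615734733
small rim 828 0.1695405009707672 ((569.8649291992188, -21.564495086669922), (149.95986938476562, 118.86737060546875), 0.13959573209285736)
small tab 206 0.2130311528437775 [ 0.62930271 -0.01924698  0.21272236]
[ 0.46392997 -0.31672561  0.29282106] 28.15
```

View pics/fin.png

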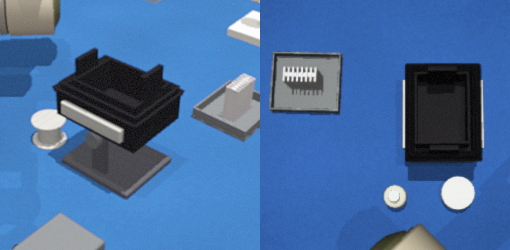

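The small tote's floor is at 0.1125 m, as it should be when fully home (0.1085 + 0.004), and it is flat. The tabs are at opposite ends, the heat sink stands in the tray, and the bottle and reel look undisturbed.

```bash
python3 -c "
from plant import bot
print(bot.job_done())"
```

```text
the job is handed in; nothing more can be done
None
```

The job is done and handed in at about 28 s: the heat sink stands upright in the tray, and the middle tote is fully home in the largest tote, whose stand I pushed from about 0.47 rad to level first because the tool can only point straight down. The small tote is nested fully home inside the middle one, with its tab at the opposite end.

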